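# Slide the filled saucepan onto the warming plate and switch the plate on

## Robot

A 6-joint arm with a two-finger parallel gripper is mounted at the origin on the work surface. World frame = base frame: x ahead of the robot, y to its left, z up, the work surface at z = 0. Lengths are in m, angles in rad, forces in N, time in s.
With the tool pointing down it reaches from about 0.35 to 0.775 m from the base axis. Payload 7.3 kg.
Tool frame: the origin (TCP) lies between the finger pads, 19 mm behind the fingertips; this is the grasp point; z points along the fingers, y is the line along which they close (so a half turn about z gives the same grasp; the last joint's range is limited). The gripper opens to 92 mm and grips with 3 to 60 N. Pads are 19 mm wide; open, the fingers measure 130 mm over their backs; the gripper's body (75 mm by 190 mm) begins 47 mm behind the grasp point.
Start: joints at [-1.377, 0.342, 1.524, -0, 1.275, -0.146], TCP at [0.175, -0.495, 0.246] pointing down, gripper open.
Joint ranges: [-2.53, 2.53], [-0.77, 2.02], [0.04, 2.7], [-1, 4.14], [0.28, 2.66], [-3.11, 3.11]. Speed limits (rad/s): [2.57, 2.57, 3.14, 3.14, 3.14, 3.14].

## Interface

Orientations are given as [roll, pitch, yaw] about the fixed x, y, z axes, in that order (R = Rz(yaw) Ry(pitch) Rx(roll)).
In Python, from cell import observe, read_camera, get_calibration, hand_in, search_frame gives the robot as it stands.
- The arm moves only by the tool step_arm, never from a script. Its argument "commands" is a list of rows, each an object with "translation": the shift along the tool's x, y, z in mm, a list of three; "roll": the turn about the tool's z in rad. In form: [{"translation": [x, y, z], "roll": roll}, ...]. A call has 1 to 20 rows; each row shifts and turns the commanded pose from where the row before left it, along the tool's axes as they then stand; what a row does not reach is not made up. A row lasts 1/12 s, in which the tool goes at most 41.7 mm and 7.16 degrees, less where a joint would pass 70% of its speed; a pose out of reach is approached as far as the arm can. A call is refused whole if a number of a shift passes 41.7 or a number of a turn 0.125, either way. A call with a gripper value outside its range is refused whole. "fingers" is the opening, from 0 (shut) to 1 (fully open), set as the call begins (left out, the last holds). The fingers move at their own pace and stop on an object; "grip_force" is the grip in N (left out, the last holds). Time passes only in rows, so rows that do not move let the fingers close. It gives the time, the measured TCP pose, the force, the opening and the grip force at its end, in the units of the state.
- observe(): the state, without advancing time (a new reading comes with each control period).
- read_camera(name): name is "scene" or "top"; returns the picture (384x512x3 uint8, red, green, blue); there is no depth.
- get_calibration(name): a dict with "camera_matrix" (3x3 intrinsics, pixels), "world_from_camera" (4x4, takes a point from camera to world coordinates). Camera axes: x right, y up, looking along -z (the intrinsics and any distortion apply to the point x, -y, -z); pixel columns grow to the right and rows downward; lengths in m; the calibration is good to about 2 mm. A picture is of the moment at which its call begins. get_calibration takes no time and is no camera call.
- hand_in(): hands the job in; it is judged then, once.
Trained networks look in the newest picture that a camera, given by its name, has taken for a name from the list of things; names that differ only in an ending like _2 or _b are one class to them, and where a whole thing is asked for, a point or a joint stands for the part that bears it (a point fixed in the world has none). Each returns a list of dicts, best first, with "confidence" (0 to 1); they miss things now and then, are a little off and sometimes report something else, mostly with a low value. They report only what shows in the picture. A call takes as long as a camera call. They do not tell look-alikes from the thing itself.
- search_frame(camera, name): "at" ([x, y, z] in m, in world coordinates, good to about 4 mm: the middle of the surface that is visible of it).
The state is a dict: "time": time; "qpos": joint angles; "qvel": joint speeds; "joint_efforts": joint torques, N m; "tool_pos": TCP position; "tool_rot": TCP orientation; "contact_force": force on the tool from outside, world axes, zero at the start; "torque": the same for the moment, N m; "opening": finger opening in m; "grip_force": force on a finger pad.
Only numpy, scipy, OpenCV 4.12 (cv2) and the standard library are available. Lean on these libraries where they do the work, as an engineer would, in place of code of your own. Each camera call takes 0.05 s, during which the arm holds its last target. There are 200 camera calls.

## Task

In this outdoor kitchen the lidded saucepan has just been filled under the spout. Using its long handle, slide it along the hob without lifting or tipping it until it stands wholly on the square sprung warming plate in the middle, centred there, and let go. Then take hold of the bar on its lid, press the saucepan straight down until the plate is fully depressed (this switches the warming on), hold it there for a moment, ease it up again and let go, leaving the saucepan standing on the raised plate and everything else where it was.

Things in the scene. Friction and masses are not known exactly. Their poses are not given: they have to be found in the camera images.
- saucepan: Stainless saucepan with a fixed conical lid, about 0.6 kg, standing on the left or the right ring mark of the hob. Round body 124 mm across (base flat 116 mm), 78 mm high, lid rim 132 mm across at 78 to 84 mm, lid flat top at 102 mm, top of the lid bar at 146 mm. Origin: centre of its underside; z up; the long handle points along its own -x.
- long_handle: The saucepan's long dark steel side handle, one piece with it: a straight level bar 18 mm wide (along the saucepan's y) and 14 mm thick, reaching from 70 to 178 mm from the saucepan's axis along its -x, its middle line 60 mm above the underside. This entry's origin and axes are those of the saucepan.
- lid_bar: The steel bridge on the saucepan's lid, one piece with it: a level bar 84 mm long along the saucepan's y, 16 mm wide (along x), 14 mm thick, its middle 139 mm above the underside and 30 mm free below, on two end legs. This entry's origin and axes are those of the saucepan.
- handle_grip (a point): A point on the long handle's middle line, 140 mm from the saucepan's axis and 60 mm above its underside; axes as the saucepan.
- bar_grip (a point): The middle of the lid bar, on the saucepan's axis, 139 mm above its underside; axes as the saucepan.
- hob: Fixed low steel hob, 280 mm (x) by 564 mm (y), 35 mm high. Origin: centre of its underside. Ring marks 156 mm across lie 190 mm to either side (its y) of the middle; in the middle is the warming plate.
- plate_centre (a point): Centre of the warming plate's top, level with the hob's top 35 mm above the table: a dark square plate 160 by 160 mm in a well with a 2 mm gap all round, its sides parallel to the hob's; it is level with the hob when raised. Axes as the hob.
- warm_plate (a joint): How far the sprung plate is pressed down: 0 raised, 0.010 m fully depressed. It stays up under the saucepan's own weight; fully down takes about 9 to 12 N more on top of it.
- spout: Fixed steel spout: a post 32 mm thick, 275 mm high, on a 60 mm foot 200 mm behind the saucepan (away from its handle); its 22 mm pipe, 245 mm above the table, reaches over the saucepan and bends down to a mouth 30 mm above the lid bar. A black grip on the pipe, 150 mm from the post, rises to 292 mm. Origin: at table height below the mouth; the post stands at its x = +200 mm.
- wide_pan: Bystander: open steel pan 136 mm across, 55 mm high, with two loop handles along its x reaching 94 mm out, on the other ring mark. Origin: centre of its underside.
- shaker: Bystander: steel shaker 38 mm across, 75 mm high, on the hob behind the plate. Origin: centre of its underside.
- spatula: Bystander: spatula lying flat on the table right of the hob.
- mug: Bystander: steel mug 80 mm across, 90 mm high, on the table left of the hob. Origin: centre of its underside.
- bowl: Bystander: steel bowl 130 mm across, 60 mm high, on the table left of the hob. Origin: centre of its underside.
- jar: Bystander: glass jar 72 mm across, 110 mm high, on the table right of the hob. Origin: centre of its underside.
Not all that is in view belongs to the job. Leave any red or yellow look-alike of the saucepan alone.

How it is judged:
By the outcome, as a careful person would: the job done as asked, in the order asked, and still so for the second after the job is handed in, with the robot touching nothing.
It also fails if it takes over 50 s, if anything falls off the work surface, if the arm or the gripper's body presses on something with over 40 N, if the wrist force passes 120 N, or if a joint passes its speed limit or range.

## Working session

There is one attempt and no reset: what is moved stays moved. The work goes in short steps, Python scripts to look and compute and a tool call to move; the robot and the scene stay as the last step left them, time stands still between calls to the robot, and variables do not carry over. Pictures are saved under pics/ and viewed, at most 10 in all, crops included, and the job is handed in when it is done.

Besides the shell and the picture viewer there is one more tool, called after "Emit:" by a JSON object that holds its "fn" and its "kwargs", one argument or row to a line. step_arm: Moves the arm, as the interface text tells. Its arguments: {"type":"object","properties":{"commands":{"type":"array"},"fingers":{"type":"number"},"grip_force":{"type":"number"}},"required":["commands"]}

```bash
mkdir -p pics; python3 - <<'E'
from cell import *
import cv2,numpy as np
for c in("scene","top"):
    im=read_camera(c); cv2.imwrite(f"pics/{c}0.png",cv2.cvtColor(im,cv2.COLOR_RGB2BGR))
    k=get_calibration(c); print(c,k["camera_matrix"].tolist() if hasattr(k["camera_matrix"],'tolist') else k["camera_matrix"],np.round(k["world_from_camera"],3).tolist(), [x for x in k if x not in("camera_matrix","world_from_camera")])
    for n in("saucepan","lid_bar","long_handle","handle_grip","plate_centre","hob","spout","wide_pan","shaker"):
        try: print(n,[(np.round(d["at"],3).tolist(),round(d["confidence"],2)) for d in search_frame(c,n)[:3]])
        except Exception as e: print(n,e)
s=observe();print(s["time"],s["tool_pos"],s["tool_rot"],s["contact_force"])
E
```

```text
scene [[367.8232310759817, 0.0, 254.2048430418007], [0.0, 367.8232310759817, 197.6121239956293], [0.0, 0.0, 1.0]] [[-0.811, -0.32, 0.489, 1.05], [0.584, -0.453, 0.673, 0.721], [0.006, 0.832, 0.554, 0.732], [0.0, 0.0, 0.0, 1.0]] []
saucepan [([0.35, -0.223, 0.083], 0.97), ([0.616, -0.115, 0.114], 0.78), ([0.328, 0.272, 0.085], 0.78)]
lid_bar [([0.612, -0.125, 0.178], 0.77), ([0.295, 0.256, 0.144], 0.74), ([0.332, -0.252, 0.137], 0.56)]
long_handle [([0.489, -0.122, 0.098], 0.68), ([0.2, -0.276, 0.068], 0.59), ([0.161, 0.185, 0.07], 0.38)]
handle_grip [([0.343, -0.225, 0.084], 0.98), ([0.618, -0.116, 0.115], 0.93), ([0.322, 0.272, 0.086], 0.71)]
plate_centre [([0.658, 0.103, 0.036], 0.86)]
hob [([0.655, 0.106, 0.03], 0.67)]
spout [([0.655, 0.102, 0.034], 0.43)]
wide_pan [([0.607, 0.225, 0.054], 0.59)]
shaker [([0.728, 0.045, 0.08], 0.91)]
top [[375.97440121349723, 0.0, 260.0564364574553], [0.0, 375.97440121349723, 201.2371812830391], [0.0, 0.0, 1.0]] [[0.011, 0.994, -0.11, 0.42], [-1.0, 0.012, 0.008, 0.013], [0.009, 0.11, 0.994, 1.25], [0.0, 0.0, 0.0, 1.0]] []
saucepan [([0.327, -0.257
[... 152 characters left out ...]
[0.332, -0.256, 0.148], 0.45)]
long_handle [([0.711, 0.026, 0.104], 0.74), ([0.213, -0.276, 0.066], 0.71), ([0.189, 0.196, 0.064], 0.59)]
handle_grip [([0.292, 0.236, 0.086], 0.83), ([0.592, -0.135, 0.125], 0.72), ([0.328, -0.257, 0.089], 0.61)]
plate_centre [([0.582, 0.044, 0.033], 0.84), ([0.71, 0.028, 0.102], 0.31)]
hob [([0.584, 0.041, 0.035], 0.85), ([0.426, -0.419, 0.108], 0.53), ([0.587, -0.133, 0.124], 0.42)]
spout [([0.764, -0.164, 0.251], 0.73)]
wide_pan [([0.618, 0.238, 0.038], 0.89), ([0.584, 0.043, 0.033], 0.71)]
shaker [([0.708, 0.026, 0.104], 0.65)]
1.0 [ 0.17500312 -0.49499125  0.24555289] [ 3.14147984e+00 -7.40636125e-07  3.39760800e-01] [-0.67598769 -0.52529459  0.48433511]
```

View pics/top0.png

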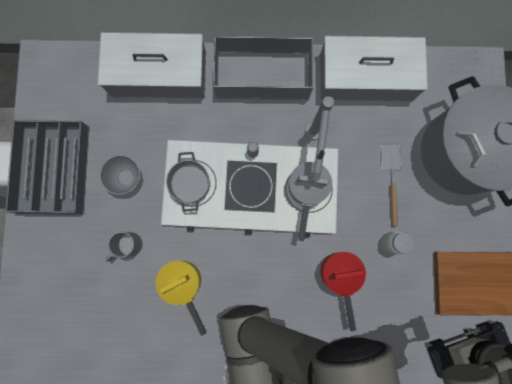

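View pics/scene0.png

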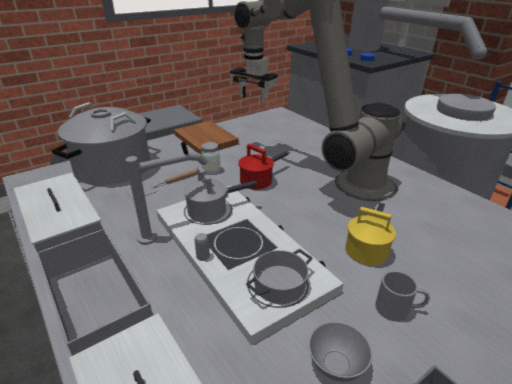

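The top view shows the hob with corners near (168,142), (338,150), (335,233) and (163,225), and the plate around (251,186). The saucepan is at about (310,186), its handle runs down to (303,238), and the spout pipe is above it. Red and yellow look-alikes stand nearer the robot. I'll zoom in.

```bash
python3 - <<'E'
import cv2
im=cv2.imread("pics/top0.png")[130:250,155:345]
cv2.imwrite("pics/crop0.png",cv2.resize(im,None,fx=4,fy=4,interpolation=cv2.INTER_CUBIC))
E
```

```text
(no output)
```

View pics/crop0.png

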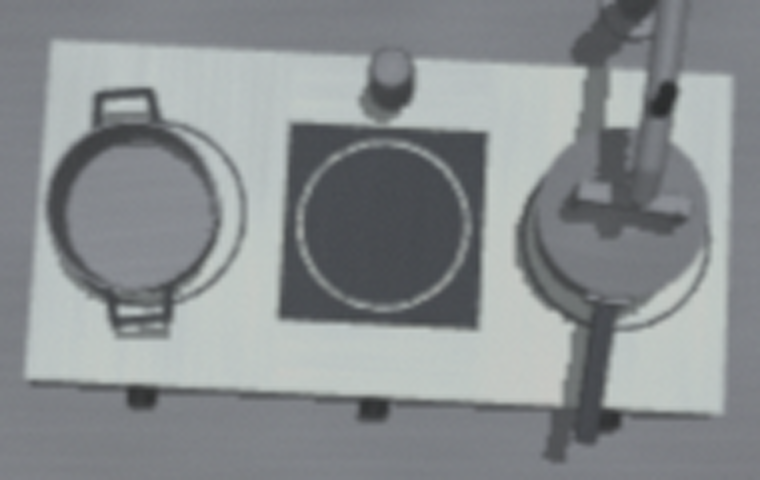

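The crop shows the plate corners at (290,123), (489,132), (478,328) and (278,319). The lid circle is centred near (622,217), and the handle runs from (601,305) to (587,440). The lid bar lies beneath the pipe mouth.

```bash
cat > h.py <<'E'
from cell import *
import cv2,numpy as np
def w(c,u,v,z):
    k=get_calibration(c);K=np.array(k["camera_matrix"]);T=np.array(k["world_from_camera"])
    p=np.linalg.solve(K,[u,v,1.]);d=T[:3,:3]@[p[0],-p[1],-p[2]]
    return T[:3,3]+d*(z-T[2,3])/d[2]
def pix(c,P):
    k=get_calibration(c);K=np.array(k["camera_matrix"]);T=np.array(k["world_from_camera"])
    p=T[:3,:3].T@(np.array(P)-T[:3,3]);q=K@[p[0],-p[1],-p[2]];return q[:2]/q[2]
E
python3 - <<'E'
from h import *
def c(x,y,z): return w("top",(x+.5)/4-.5+155,(y+.5)/4-.5+130,z)
for nm,L in(("plate",[(290,123),(489,132),(478,328),(278,319)]),("hob",[(51,40),(735,74),(724,413),(26,380)])):
    P=np.array([c(*q,.035) for q in L]);print(nm,P[:,:2].round(4).tolist(),P.mean(0).round(4))
    for a,b in((0,1),(3,2)): d=P[a]-P[b];print(" yaw(y axis)",np.arctan2(-d[0],d[1]).round(4),np.linalg.norm(d))
    for a,b in((0,3),(1,2)): d=P[a]-P[b];print(" yaw(x)",np.arctan2(d[1],d[0]).round(4),np.linalg.norm(d))
print("lid",c(622,217,.119))
A=c(601,305,.102);B=c(587,440,.102);print("handle",A,B,"yaw",np.arctan2(*(A-B)[1::-1]),"centre from end",B+(A-B)/np.linalg.norm(A-B)*.178)
E
```

```text
plate [[0.6879, 0.1129], [0.6825, -0.0507], [0.5207, -0.0428], [0.5262, 0.1193]] [0.6043 0.0347 0.035 ]
 yaw(y axis) -0.0332 0.16373995841503872
 yaw(y axis) -0.0336 0.1621839293181961
 yaw(x) -0.0397 0.16188278002336115
 yaw(x) -0.0493 0.16196042719021403
hob [[0.7552, 0.3115], [0.7339, -0.254], [0.4543, -0.2417], [0.4746, 0.321]] [0.6045 0.0342 0.035 ]
 yaw(y axis) -0.0376 0.5659092072315022
 yaw(y axis) -0.0361 0.5630629579024563
 yaw(x) -0.0338 0.28078559504285394
 yaw(x) -0.044 0.2799453544160549
lid [ 0.59977215 -0.14798936  0.119     ]
handle [ 0.53396328 -0.1340056   0.102     ] [ 0.43074261 -0.12310789  0.102     ] yaw -0.1051871575784017 centre from end [ 0.60775879 -0.1417967   0.102     ]
```

Emit:
{"fn": "step_arm", "kwargs": {
  "commands": [
    {"translation":[0,0,0],"roll":0.111},
    {"translation":[0,0,0],"roll":0.111},
    {"translation":[0,0,0],"roll":0.111},
    {"translation":[0,0,0],"roll":0.112},
    {"translation":[10,-16,0],"roll":0},
    {"translation":[16,-25,0],"roll":0},
    {"translation":[16,-25,0],"roll":0},
    {"translation":[16,-25,0],"roll":0},
    {"translation":[16,-25,0],"roll":0},
    {"translation":[16,-25,0],"roll":0},
    {"translation":[16,-25,0],"roll":0},
    {"translation":[16,-25,0],"roll":0},
    {"translation":[16,-25,0],"roll":0},
    {"translation":[16,-25,0],"roll":0},
    {"translation":[16,-25,0],"roll":0},
    {"translation":[16,-25,0],"roll":0},
    {"translation":[16,-25,0],"roll":0},
    {"translation":[16,-25,0],"roll":0},
    {"translation":[16,-25,0],"roll":0},
    {"translation":[19,-31,0],"roll":0}
  ],
  "fingers": 1
}}

```text
time: 2.67
tool_pos: [0.4688, -0.126, 0.2457]
tool_rot: [3.141, -0.0, -0.106]
contact_force: [1.0, -0.4, 0.6]
opening: 0.0919
grip_force: 0.0
```

```bash
python3 - <<'E'
from h import *
s=observe();print(s["time"],s["tool_pos"],s["tool_rot"],s["contact_force"],s["qpos"])
im=read_camera("scene"); cv2.imwrite("pics/s1.png",cv2.cvtColor(im,cv2.COLOR_RGB2BGR))
b=cv2.cvtColor(im,cv2.COLOR_RGB2BGR)
print(pix("scene",[.468,-.127,.095]))
cv2.imwrite("pics/s1c.png",cv2.resize(b[110:260,140:330],None,fx=4,fy=4,interpolation=cv2.INTER_CUBIC))
E
```

```text
2.6667 [ 0.46881545 -0.12598364  0.24566953] [ 3.14093856e+00 -2.16640651e-04 -1.05936349e-01] [ 0.98521903 -0.44941381  0.55709086] [-4.20216387e-01  2.69384551e-01  1.62820447e+00 -5.86183735e-04
  1.24359545e+00  1.25670464e+00]
[245.72996601 185.30273288]
```

View pics/s1c.png

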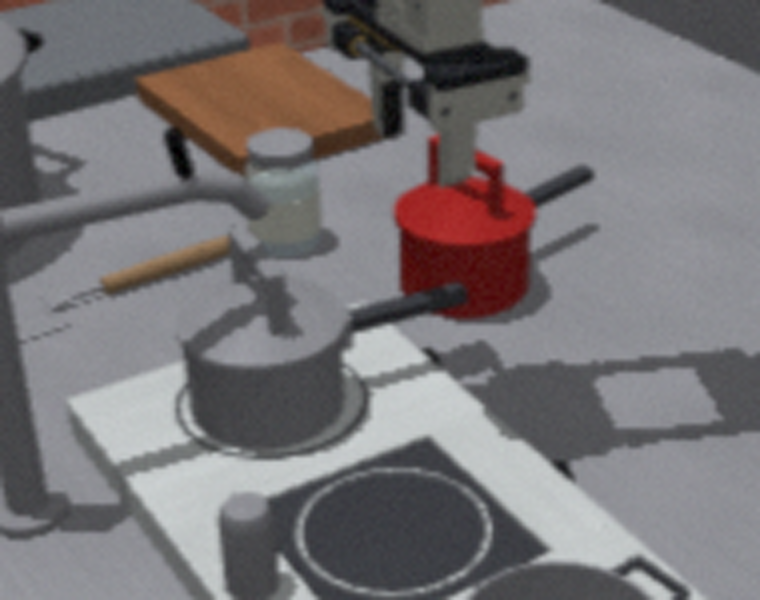

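The gripper is above the handle. The predicted grip point, crop (423,301), falls on the handle, so I'm descending.

Emit:
{"fn": "step_arm", "kwargs": {
  "commands": [
    {"translation":[0,-1,10],"roll":0},
    {"translation":[0,0,15],"roll":0},
    {"translation":[0,0,15],"roll":0},
    {"translation":[0,0,15],"roll":0},
    {"translation":[0,0,15],"roll":0},
    {"translation":[0,0,15],"roll":0},
    {"translation":[0,0,15],"roll":0},
    {"translation":[0,0,15],"roll":0},
    {"translation":[0,0,15],"roll":0},
    {"translation":[0,0,15],"roll":0},
    {"translation":[0,0,5],"roll":0},
    {"translation":[0,0,0],"roll":0}
  ]
}}

```text
time: 3.72
tool_pos: [0.4677, -0.1256, 0.0945]
tool_rot: [-3.141, 0.002, -0.105]
contact_force: [-0.1, -0.3, 0.6]
opening: 0.0916
grip_force: 0.0
```

Emit:
{"fn": "step_arm", "kwargs": {
  "commands": [
    {"translation":[0,0,0],"roll":0},
    {"translation":[0,0,0],"roll":0},
    {"translation":[0,0,0],"roll":0},
    {"translation":[0,0,0],"roll":0},
    {"translation":[0,0,0],"roll":0},
    {"translation":[0,0,0],"roll":0},
    {"translation":[0,0,0],"roll":0},
    {"translation":[0,0,0],"roll":0},
    {"translation":[0,0,0],"roll":0},
    {"translation":[0,0,0],"roll":0}
  ],
  "fingers": 0,
  "grip_force": 25
}}

```text
time: 4.55
tool_pos: [0.4684, -0.1258, 0.0955]
tool_rot: [3.142, -0.0, -0.105]
contact_force: [0.3, -0.8, -0.3]
opening: 0.0295
grip_force: 0.0
```

```bash
python3 - <<'E'
from h import *
s=observe();print(s["tool_pos"],s["tool_rot"],s["contact_force"],s["torque"],s["opening"])
im=read_camera("top");b=cv2.cvtColor(im,cv2.COLOR_RGB2BGR)
cv2.imwrite("pics/t2.png",cv2.resize(b[130:250,155:345],None,fx=4,fy=4,interpolation=cv2.INTER_CUBIC))
E
```

```text
[ 0.46840532 -0.12576726  0.09550079] [ 3.14154462e+00 -1.42443280e-05 -1.05242292e-01] [ 0.32863412 -0.80843336 -0.28474499] [0.04145795 0.06316851 0.01690314] 0.02954307072224646
```

View pics/t2.png

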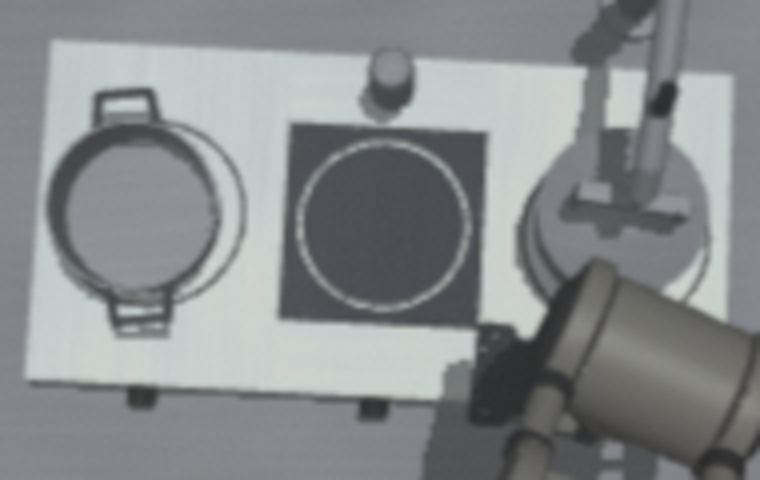

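The pan hasn't moved, with its lid still at (622,217), and the fingers are still closing.

Emit:
{"fn": "step_arm", "kwargs": {
  "commands": [
    {"translation":[0,0,0],"roll":0},
    {"translation":[0,0,0],"roll":0},
    {"translation":[0,0,0],"roll":0},
    {"translation":[0,0,0],"roll":0},
    {"translation":[0,0,0],"roll":0},
    {"translation":[0,0,0],"roll":0}
  ]
}}

```text
time: 5.1
tool_pos: [0.4684, -0.1259, 0.0955]
tool_rot: [3.141, -0.0, -0.105]
contact_force: [-0.5, -1.7, -0.6]
opening: 0.0181
grip_force: 24.9
```

Emit:
{"fn": "step_arm", "kwargs": {
  "commands": [
    {"translation":[-0.3,-3,0],"roll":0},
    {"translation":[-0.6,-6,0],"roll":0},
    {"translation":[-0.9,-9,0],"roll":0},
    {"translation":[-1,-9,0],"roll":0},
    {"translation":[-1,-9,0],"roll":0},
    {"translation":[-1,-9,0],"roll":0},
    {"translation":[-1,-9,0],"roll":0},
    {"translation":[-1,-9,0],"roll":0},
    {"translation":[-1,-9,0],"roll":0},
    {"translation":[-1,-9,0],"roll":0},
    {"translation":[-1,-9,0],"roll":0},
    {"translation":[-1,-9,0],"roll":0},
    {"translation":[-1,-9,0],"roll":0},
    {"translation":[-1,-9,0],"roll":0},
    {"translation":[-1,-9,0],"roll":0},
    {"translation":[-1,-9,0],"roll":0},
    {"translation":[-1,-9,0],"roll":0},
    {"translation":[-1,-9,0],"roll":0},
    {"translation":[-0.7,-7,0],"roll":0},
    {"translation":[-0.4,-4,0],"roll":0}
  ]
}}

```text
time: 6.77
tool_pos: [0.4677, 0.0402, 0.0955]
tool_rot: [3.142, 0.0, -0.104]
contact_force: [-0.5, -2.9, -1.0]
opening: 0.018
grip_force: 25.2
```

```bash
python3 - <<'E'
from h import *
s=observe();print(s["tool_pos"],s["tool_rot"],s["contact_force"],s["torque"],s["opening"])
for c in("top","scene"):
    im=read_camera(c);b=cv2.cvtColor(im,cv2.COLOR_RGB2BGR);cv2.imwrite(f"pics/{c}3.png",b)
    for n in("saucepan","lid_bar"): print(c,n,[(np.round(d["at"],3).tolist(),round(d["confidence"],2)) for d in search_frame(c,n)[:4]])
a=cv2.imread("pics/top3.png")[135:235,200:300];s=cv2.imread("pics/scene3.png")[160:290,170:300]
f=lambda i:cv2.resize(i,(400,400),interpolation=cv2.INTER_CUBIC)
cv2.imwrite("pics/c3.png",np.hstack([f(a),f(s)]))
E
```

```text
[0.46770494 0.04022356 0.09549656] [ 3.14155968e+00  1.57391978e-04 -1.04446885e-01] [-0.50583541 -2.89044152 -0.98792283] [-0.49158933  0.02673867 -0.4928258 ] 0.01797875538925391
top saucepan [([0.6, 0.013, 0.13], 0.97), ([0.327, -0.256, 0.09], 0.73), ([0.294, 0.241, 0.093], 0.73)]
top lid_bar [([0.302, 0.246, 0.146], 0.74), ([0.605, 0.02, 0.179], 0.45), ([0.329, -0.252, 0.144], 0.45)]
scene saucepan [([0.62, 0.05, 0.121], 0.95), ([0.322, 0.272, 0.087], 0.85), ([0.366, -0.237, 0.091], 0.69), ([0.508, 0.044, 0.102], 0.68)]
scene lid_bar [([0.301, 0.255, 0.141], 0.67), ([0.335, -0.25, 0.134], 0.56), ([0.608, 0.036, 0.176], 0.48)]
```

View pics/c3.png

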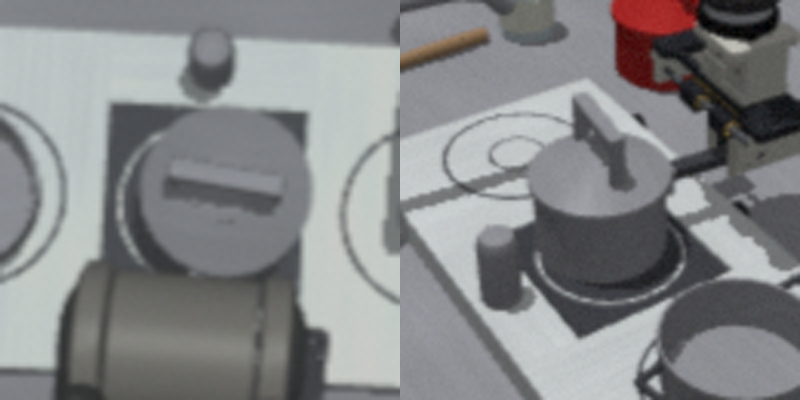

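The top crop shows the lid circle centred near (225.5,194) and the lid bar's top face centred near (224.5,178), right of the plate centre. The scene view shows the pan upright on the plate.

```bash
python3 - <<'E'
from h import *
c=lambda x,y,z:w("top",(x+.5)/4-.5+200,(y+.5)/4-.5+135,z)
print("lid",c(225.5,194,.119),"bar",c(224.5,178,.181))
a,b=c(170,160,.181),c(282,178,.181);print("baryaw",np.arctan2(-(a-b)[0],(a-b)[1]),np.linalg.norm(a-b))
k=400/130
for nm,p,z in(("rimL",(527,181),.119),("rimR",(673,181),.119)):
    print(nm,w("scene",(p[0]-400+.5)/k-.5+170,(p[1]+.5)/k-.5+160,z))
# predict silhouettes for centre hypotheses: lid rim extents in crop coords
t=np.linspace(0,2*np.pi,200)
for cx,cy in((.603,.022),(.603,.026),(.599,.022)):
    o=[]
    for cam in("top","scene"):
        q=np.array([pix(cam,[cx+.066*np.cos(u),cy+.066*np.sin(u),.119]) for u in t])
        if cam=="top": q=(q+.5-[200,135])*4-.5
        else: q=(q+.5-[170,160])*k-.5+[400,0]
        o+=q.min(0).round(0).tolist()+q.max(0).round(0).tolist()
    print(cx,cy,o)
# plate & lid edge detection
g=cv2.imread("pics/top3.png",0)
r=cv2.HoughCircles(cv2.resize(g[135:235,200:300],None,fx=4,fy=4,interpolation=cv2.INTER_CUBIC),cv2.HOUGH_GRADIENT,1,40,param1=60,param2=15,minRadius=82,maxRadius=94)
print(None if r is None else r[0][:4])
E
```

```text
lid [0.60006488 0.01683304 0.119     ] bar [0.60180811 0.01749464 0.181     ]
baryaw -0.14906387832861545 0.08169527930615918
rimL [ 0.6676384  -0.00714622  0.119     ]
rimR [0.56051983 0.06866904 0.119     ]
0.603 0.022 [132.0, 105.0, 305.0, 276.0, 532.0, 131.0, 678.0, 218.0]
0.603 0.026 [127.0, 105.0, 300.0, 276.0, 534.0, 133.0, 680.0, 220.0]
0.599 0.022 [132.0, 110.0, 305.0, 282.0, 536.0, 130.0, 681.0, 216.0]
[[226.5 189.5  85.6]]
```

Emit:
{"fn": "step_arm", "kwargs": {
  "commands": [
    {"translation":[0,-2,0],"roll":0},
    {"translation":[-0.2,-4,0],"roll":0},
    {"translation":[-0.3,-5,0],"roll":0},
    {"translation":[-0.2,-4.5,0],"roll":0},
    {"translation":[-0.1,-2,0],"roll":0},
    {"translation":[0,0,0],"roll":0},
    {"translation":[0,0,0],"roll":0}
  ]
}}

```text
time: 7.65
tool_pos: [0.4689, 0.057, 0.0955]
tool_rot: [-3.142, -0.0, -0.105]
contact_force: [-0.6, -1.5, -0.4]
opening: 0.0181
grip_force: 25.0
```

```bash
python3 - <<'E'
from h import *
s=observe();print(s["tool_pos"],s["tool_rot"],s["contact_force"],s["torque"],s["opening"])
for c in("top","scene"):
    b=cv2.cvtColor(read_camera(c),cv2.COLOR_RGB2BGR);cv2.imwrite(f"pics/{c}4.png",b)
a=cv2.imread("pics/top4.png")[135:235,200:300];s=cv2.imread("pics/scene4.png")[160:290,170:300]
f=lambda i:cv2.resize(i,(400,400),interpolation=cv2.INTER_CUBIC)
A=f(a);S=f(s);k=400/130
cv2.imwrite("pics/c4.png",np.hstack([A,S]))
g=cv2.cvtColor(A,cv2.COLOR_BGR2GRAY)
for p in(30,60): 
    r=cv2.HoughCircles(g,cv2.HOUGH_GRADIENT,1,40,param1=p,param2=12,minRadius=82,maxRadius=92)
    if r is not None:
        for q in r[0][:2]: print(q,w("top",(q[0]+.5)/4-.5+200,(q[1]+.5)/4-.5+135,.119))
# expected silhouettes for centred pan
t=np.linspace(0,2*np.pi,200)
for R,z in((.066,.119),(.058,.035)):
    for cam in("top","scene"):
        q=np.array([pix(cam,[.604+R*np.cos(u),.0345+R*np.sin(u),z]) for u in t])
        q=(q+.5-[200,135])*4-.5 if cam=="top" else (q+.5-[170,160])*k-.5+[400,0]
        print(cam,z,q.min(0).round(0),q.max(0).round(0))
for x in(-.08,.08):
  for y in(-.08,.08):
    co,si=np.cos(-.037),np.sin(-.037);print("plate corner scene",((pix("scene",[.604+co*x-si*y,.0345+si*x+co*y,.035])+.5-[170,160])*k-.5+[400,0]).round(0))
E
```

```text
[0.46891633 0.05700375 0.095489  ] [-3.14157264e+00 -1.38890069e-04 -1.04551376e-01] [-0.57210857 -1.45853333 -0.3861046 ] [-0.28175054  0.05248391 -0.37962111] 0.018094449663816563
[202.5 186.5  87. ] [0.60562115 0.03439581 0.119     ]
[124.5 185.5  83.7] [0.60566199 0.0937     0.119     ]
[202.5 186.5  85.9] [0.60562115 0.03439581 0.119     ]
[165.5 344.5  91.4] [0.4850837  0.06056846 0.119     ]
top 0.119 [115. 103.] [289. 275.]
scene 0.119 [538. 137.] [685. 226.]
top 0.035 [133. 135.] [275. 276.]
scene 0.035 [552. 212.] [675. 293.]
plate corner scene [639. 180.]
plate corner scene [732. 267.]
plate corner scene [498. 235.]
plate corner scene [583. 335.]
```

View pics/c4.png

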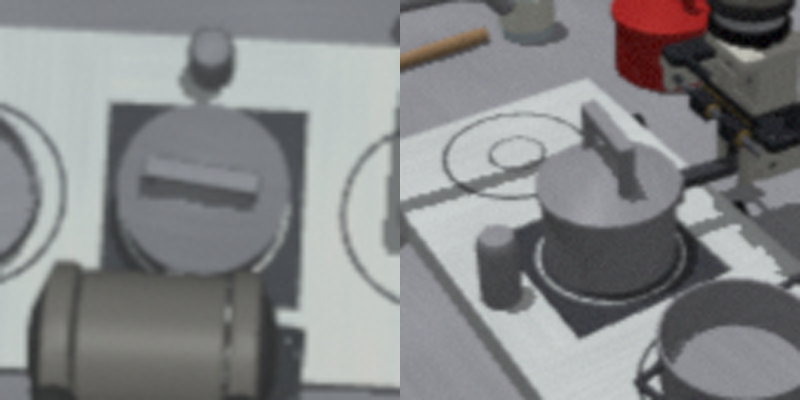

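The pan is centred: the lid spans x 116–291 in the top view, against 115–289 expected, and the scene view agrees after a 3 px calibration shift. Releasing now.

Emit:
{"fn": "step_arm", "kwargs": {
  "commands": [
    {"translation":[0,0,0],"roll":0},
    {"translation":[0,0,0],"roll":0},
    {"translation":[0,0,0],"roll":0},
    {"translation":[0,0,0],"roll":0},
    {"translation":[0,0,0],"roll":0},
    {"translation":[0,0,0],"roll":0},
    {"translation":[0,0,0],"roll":0},
    {"translation":[0,0,-8],"roll":0},
    {"translation":[0,0,-15],"roll":0},
    {"translation":[0,0,-20],"roll":0},
    {"translation":[0,0,-20],"roll":0},
    {"translation":[0,0,-20],"roll":0},
    {"translation":[0,0,-20],"roll":0},
    {"translation":[0,0,-20],"roll":0},
    {"translation":[0,0,-20],"roll":0},
    {"translation":[0,0,-20],"roll":0},
    {"translation":[0,0,-10],"roll":0}
  ],
  "fingers": 0.7
}}

```text
time: 9.17
tool_pos: [0.4695, 0.0567, 0.2716]
tool_rot: [-3.141, -0.004, -0.105]
contact_force: [-0.3, -0.1, 0.6]
opening: 0.0645
grip_force: 0.0
```

Emit:
{"fn": "step_arm", "kwargs": {
  "commands": [
    {"translation":[0,0,0],"roll":-0.117},
    {"translation":[0,0,0],"roll":-0.117},
    {"translation":[0,0,0],"roll":-0.117},
    {"translation":[0,0,0],"roll":-0.117},
    {"translation":[0,0,0],"roll":-0.117},
    {"translation":[0,0,0],"roll":-0.117},
    {"translation":[0,0,0],"roll":-0.117},
    {"translation":[0,0,0],"roll":-0.117},
    {"translation":[0,0,0],"roll":-0.117},
    {"translation":[0,0,0],"roll":-0.117},
    {"translation":[0,0,0],"roll":-0.117},
    {"translation":[0,0,0],"roll":-0.117},
    {"translation":[0,0,0],"roll":-0.117},
    {"translation":[0,0,0],"roll":0}
  ],
  "fingers": 0.7
}}

```text
time: 10.33
tool_pos: [0.4687, 0.0567, 0.2691]
tool_rot: [3.141, 0.0, 1.42]
contact_force: [-0.1, -0.6, 0.2]
opening: 0.0642
grip_force: 0.0
```

```bash
python3 - <<'E'
from h import *
s=observe();print(s["time"],s["tool_pos"],s["tool_rot"],s["contact_force"],s["opening"])
for c in("top","scene"):
    b=cv2.cvtColor(read_camera(c),cv2.COLOR_RGB2BGR);cv2.imwrite(f"pics/{c}5.png",b)
a=cv2.imread("pics/top5.png")[135:235,200:300];s=cv2.imread("pics/scene5.png")[160:290,170:300]
f=lambda i:cv2.resize(i,(400,400),interpolation=cv2.INTER_CUBIC)
cv2.imwrite("pics/c5.png",np.hstack([f(a),f(s)]))
E
```

```text
10.3333 [0.46869098 0.05672156 0.26906074] [3.14119468e+00 7.44419948e-05 1.42002526e+00] [-0.10763134 -0.55377805  0.18505082] 0.06423440103992846
```

View pics/c5.png

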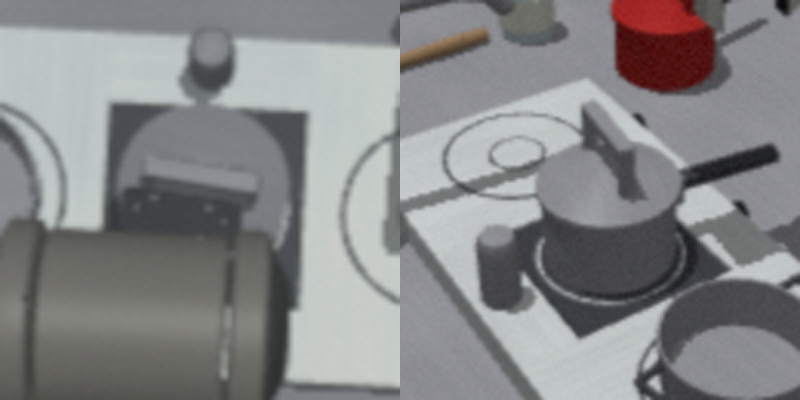

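The pan stands centred with its handle free. The top face of the lid bar is centred near (202,172), which puts it at about (0.605, 0.034). Moving over it and descending.

Emit:
{"fn": "step_arm", "kwargs": {
  "commands": [
    {"translation":[0,8,0],"roll":0.005},
    {"translation":[-0.2,15,0],"roll":0},
    {"translation":[-0.2,20,0],"roll":0},
    {"translation":[-0.2,20,0],"roll":0},
    {"translation":[-0.2,20,0],"roll":0},
    {"translation":[-0.2,20,0],"roll":0},
    {"translation":[-0.2,20,0],"roll":0},
    {"translation":[-0.1,10,0],"roll":0},
    {"translation":[0,5,0],"roll":0},
    {"translation":[0,0,8],"roll":0},
    {"translation":[0,0,14],"roll":0},
    {"translation":[0,0,14],"roll":0},
    {"translation":[0,0,14],"roll":0},
    {"translation":[0,0,14],"roll":0},
    {"translation":[0,0,14],"roll":0},
    {"translation":[0,0,10],"roll":0},
    {"translation":[0,0,5],"roll":0},
    {"translation":[0,0,2],"roll":0},
    {"translation":[0,0,0],"roll":0}
  ]
}}

```text
time: 12.02
tool_pos: [0.6047, 0.0336, 0.1734]
tool_rot: [-3.141, 0.0, 1.411]
contact_force: [-0.5, -0.7, -0.2]
opening: 0.0641
grip_force: 0.0
```

Emit:
{"fn": "step_arm", "kwargs": {
  "commands": [
    {"translation":[0,0,0],"roll":0},
    {"translation":[0,0,0],"roll":0},
    {"translation":[0,0,0],"roll":0},
    {"translation":[0,0,0],"roll":0},
    {"translation":[0,0,0],"roll":0}
  ],
  "fingers": 0.26,
  "grip_force": 5
}}

```text
time: 12.43
tool_pos: [0.605, 0.0334, 0.1738]
tool_rot: [3.141, 0.0, 1.411]
contact_force: [0.2, -0.0, 0.8]
opening: 0.0354
grip_force: 0.0
```

```bash
python3 - <<'E'
from h import *
s=observe();print(s["time"],s["tool_pos"],s["tool_rot"],s["contact_force"],s["opening"])
b=cv2.cvtColor(read_camera("scene"),cv2.COLOR_RGB2BGR)[120:290,150:320]
cv2.imwrite("pics/c6.png",cv2.resize(b,(595,595),interpolation=cv2.INTER_CUBIC))
E
```

```text
12.4333 [0.60502569 0.03344789 0.17383546] [3.14096832e+00 4.11915513e-05 1.41076658e+00] [ 0.17898253 -0.02275555  0.75384356] 0.03538670006601485
```

View pics/c6.png

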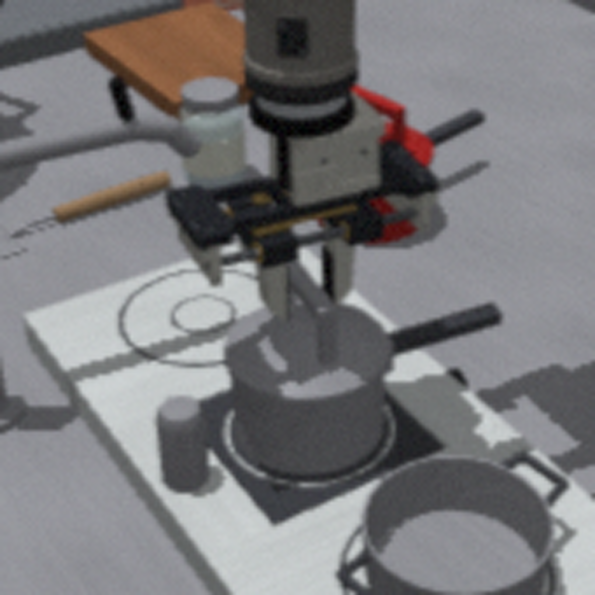

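The fingers straddle the lid bar cleanly. Closing.

Emit:
{"fn": "step_arm", "kwargs": {
  "commands": [
    {"translation":[0,0,0],"roll":0},
    {"translation":[0,0,0],"roll":0},
    {"translation":[0,0,0],"roll":0},
    {"translation":[0,0,0],"roll":0},
    {"translation":[0,0,0],"roll":0},
    {"translation":[0,0,0],"roll":0},
    {"translation":[0,0,0],"roll":0}
  ],
  "fingers": 0,
  "grip_force": 10
}}

```text
time: 13.07
tool_pos: [0.6051, 0.0334, 0.1736]
tool_rot: [3.141, 0.0, 1.411]
contact_force: [2.4, -0.6, -0.5]
opening: 0.0156
grip_force: 10.0
```

Emit:
{"fn": "step_arm", "kwargs": {
  "commands": [
    {"translation":[0,0,0],"roll":0},
    {"translation":[0,0,0],"roll":0},
    {"translation":[0,0,0],"roll":0},
    {"translation":[0,0,0],"roll":0}
  ],
  "grip_force": 45
}}

```text
time: 13.4
tool_pos: [0.605, 0.0334, 0.1736]
tool_rot: [3.141, 0.0, 1.411]
contact_force: [1.9, -1.0, 0.9]
opening: 0.0156
grip_force: 45.0
```

Good grip. I'll press down slowly.

Emit:
{"fn": "step_arm", "kwargs": {
  "commands": [
    {"translation":[0,0,0.7],"roll":0},
    {"translation":[0,0,0.7],"roll":0},
    {"translation":[0,0,0.7],"roll":0},
    {"translation":[0,0,0.7],"roll":0},
    {"translation":[0,0,0.7],"roll":0},
    {"translation":[0,0,0.7],"roll":0},
    {"translation":[0,0,0.7],"roll":0},
    {"translation":[0,0,0.7],"roll":0},
    {"translation":[0,0,0.7],"roll":0},
    {"translation":[0,0,0.7],"roll":0},
    {"translation":[0,0,0.7],"roll":0},
    {"translation":[0,0,0.7],"roll":0},
    {"translation":[0,0,0],"roll":0},
    {"translation":[0,0,0],"roll":0}
  ]
}}

```text
time: 14.57
tool_pos: [0.6056, 0.0333, 0.1661]
tool_rot: [3.139, -0.0, 1.411]
contact_force: [3.1, -1.3, 7.4]
opening: 0.0155
grip_force: 45.0
```

Emit:
{"fn": "step_arm", "kwargs": {
  "commands": [
    {"translation":[0,0,0.5],"roll":0},
    {"translation":[0,0,0.5],"roll":0},
    {"translation":[0,0,0.5],"roll":0},
    {"translation":[0,0,0.5],"roll":0},
    {"translation":[0,0,0.5],"roll":0},
    {"translation":[0,0,0],"roll":0},
    {"translation":[0,0,0],"roll":0}
  ]
}}

```text
time: 15.15
tool_pos: [0.6057, 0.0333, 0.1639]
tool_rot: [3.139, -0.0, 1.411]
contact_force: [4.0, -2.0, 9.7]
opening: 0.0157
grip_force: 45.0
```

Emit:
{"fn": "step_arm", "kwargs": {
  "commands": [
    {"translation":[0,0,0.5],"roll":0},
    {"translation":[0,0,0.5],"roll":0},
    {"translation":[0,0,0],"roll":0},
    {"translation":[0,0,0],"roll":0}
  ]
}}

```text
time: 15.48
tool_pos: [0.6058, 0.0333, 0.1633]
tool_rot: [3.138, 0.0, 1.411]
contact_force: [2.3, -1.9, 12.0]
opening: 0.0151
grip_force: 45.0
```

Emit:
{"fn": "step_arm", "kwargs": {
  "commands": [
    {"translation":[0,0,0.5],"roll":0},
    {"translation":[0,0,0.5],"roll":0},
    {"translation":[0,0,0],"roll":0},
    {"translation":[0,0,0],"roll":0}
  ]
}}

```text
time: 15.82
tool_pos: [0.6058, 0.0333, 0.1633]
tool_rot: [3.138, -0.0, 1.411]
contact_force: [0.6, -1.7, 17.0]
opening: 0.0156
grip_force: 45.0
```

The plate has bottomed out: the force jumped with no further travel, about 10.3 mm down. Holding for 1 s, then easing up.

Emit:
{"fn": "step_arm", "kwargs": {
  "commands": [
    {"translation":[0,0,0],"roll":0},
    {"translation":[0,0,0],"roll":0},
    {"translation":[0,0,0],"roll":0},
    {"translation":[0,0,0],"roll":0},
    {"translation":[0,0,0],"roll":0},
    {"translation":[0,0,0],"roll":0},
    {"translation":[0,0,0],"roll":0},
    {"translation":[0,0,0],"roll":0},
    {"translation":[0,0,0],"roll":0},
    {"translation":[0,0,0],"roll":0},
    {"translation":[0,0,0],"roll":0},
    {"translation":[0,0,0],"roll":0},
    {"translation":[0,0,0],"roll":0},
    {"translation":[0,0,0],"roll":0}
  ]
}}

```text
time: 16.98
tool_pos: [0.6058, 0.0333, 0.1633]
tool_rot: [3.138, -0.0, 1.411]
contact_force: [0.3, -0.9, 17.4]
opening: 0.0158
grip_force: 45.0
```

Emit:
{"fn": "step_arm", "kwargs": {
  "commands": [
    {"translation":[0,0,-0.6],"roll":0},
    {"translation":[0,0,-0.6],"roll":0},
    {"translation":[0,0,-0.6],"roll":0},
    {"translation":[0,0,-0.6],"roll":0},
    {"translation":[0,0,-0.6],"roll":0},
    {"translation":[0,0,-0.6],"roll":0},
    {"translation":[0,0,-0.6],"roll":0},
    {"translation":[0,0,-0.6],"roll":0},
    {"translation":[0,0,-0.6],"roll":0},
    {"translation":[0,0,-0.6],"roll":0},
    {"translation":[0,0,-0.6],"roll":0},
    {"translation":[0,0,-0.6],"roll":0},
    {"translation":[0,0,-0.6],"roll":0},
    {"translation":[0,0,-0.6],"roll":0},
    {"translation":[0,0,-0.6],"roll":0},
    {"translation":[0,0,-0.6],"roll":0},
    {"translation":[0,0,-0.6],"roll":0},
    {"translation":[0,0,-0.6],"roll":0},
    {"translation":[0,0,-0.6],"roll":0},
    {"translation":[0,0,0],"roll":0}
  ]
}}

```text
time: 18.65
tool_pos: [0.605, 0.0334, 0.1721]
tool_rot: [3.141, 0.0, 1.411]
contact_force: [4.4, -1.2, 4.0]
opening: 0.0154
grip_force: 45.0
```

Emit:
{"fn": "step_arm", "kwargs": {
  "commands": [
    {"translation":[0,0,-0.4],"roll":0},
    {"translation":[0,0,-0.4],"roll":0},
    {"translation":[0,0,-0.4],"roll":0},
    {"translation":[0,0,-0.3],"roll":0},
    {"translation":[0,0,0],"roll":0},
    {"translation":[0,0,0],"roll":0},
    {"translation":[0,0,0],"roll":0}
  ]
}}

```text
time: 19.23
tool_pos: [0.6049, 0.0334, 0.1734]
tool_rot: [-3.141, 0.0, 1.411]
contact_force: [3.6, -0.5, 2.3]
opening: 0.0157
grip_force: 45.0
```

Emit:
{"fn": "step_arm", "kwargs": {
  "commands": [
    {"translation":[0,0,-0.2],"roll":0},
    {"translation":[0,0,0],"roll":0},
    {"translation":[0,0,0],"roll":0}
  ],
  "grip_force": 10
}}

```text
time: 19.48
tool_pos: [0.6048, 0.0335, 0.1736]
tool_rot: [-3.141, 0.0, 1.411]
contact_force: [3.1, -1.4, 4.1]
opening: 0.0159
grip_force: 10.0
```

Emit:
{"fn": "step_arm", "kwargs": {
  "commands": [
    {"translation":[0,0,0],"roll":0},
    {"translation":[0,0,0],"roll":0},
    {"translation":[0,0,0],"roll":0},
    {"translation":[0,0,0],"roll":0},
    {"translation":[0,0,0],"roll":0},
    {"translation":[0,0,0],"roll":0},
    {"translation":[0,0,0],"roll":0},
    {"translation":[0,0,-5],"roll":0},
    {"translation":[0,0,-12],"roll":0},
    {"translation":[0,0,-15],"roll":0},
    {"translation":[0,0,-15],"roll":0},
    {"translation":[0,0,-15],"roll":0},
    {"translation":[0,0,-15],"roll":0},
    {"translation":[0,0,-15],"roll":0},
    {"translation":[0,0,-8],"roll":0}
  ],
  "fingers": 0.6
}}

```text
time: 20.73
tool_pos: [0.6054, 0.0335, 0.2761]
tool_rot: [3.139, -0.0, 1.411]
contact_force: [0.2, 0.3, 0.2]
opening: 0.0551
grip_force: 0.0
```

Emit:
{"fn": "step_arm", "kwargs": {
  "commands": [
    {"translation":[0,-10,0],"roll":0},
    {"translation":[0,-20,0],"roll":0},
    {"translation":[0,-20,0],"roll":0},
    {"translation":[0,-20,0],"roll":0},
    {"translation":[0,-20,0],"roll":0},
    {"translation":[0,-20,0],"roll":0},
    {"translation":[0,-20,0],"roll":0},
    {"translation":[0,-20,0],"roll":0},
    {"translation":[0,-10,0],"roll":0},
    {"translation":[0,0,0],"roll":0}
  ]
}}

```text
time: 21.57
tool_pos: [0.4455, 0.0593, 0.2741]
tool_rot: [-3.142, 0.0, 1.411]
contact_force: [-0.6, 0.2, 0.0]
opening: 0.055
grip_force: 0.0
```

```bash
python3 - <<'E'
from h import *
a=cv2.cvtColor(read_camera("top"),cv2.COLOR_RGB2BGR)[135:235,200:300]
s=cv2.cvtColor(read_camera("scene"),cv2.COLOR_RGB2BGR)[160:290,170:300]
f=lambda i:cv2.resize(i,(400,400),interpolation=cv2.INTER_CUBIC)
cv2.imwrite("pics/c7.png",np.hstack([f(a),f(s)]))
E
```

```text
(no output)
```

View pics/c7.png

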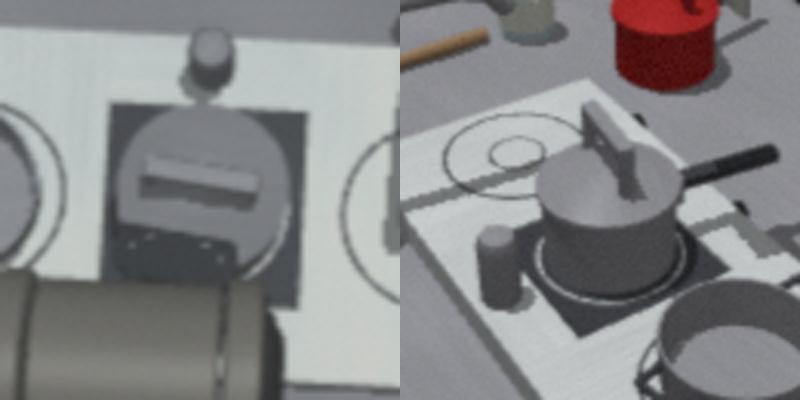

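The pan stands on the raised plate, centred, in the same image position as before pressing. The gripper is clear and the shaker and wide pan haven't moved.

```bash
python3 -c "
from cell import *
print(hand_in())"
```

```text
the job is handed in; nothing more can be done
None
```

I handed the job in at about 21.7 s: the saucepan is centred on the raised warming plate to within about 1 mm, after being pressed down about 10.3 mm to the stop, held for about 1 s, eased up and released; nothing else in view had moved, and `hand_in` gave no verdict.

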